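Take a surface temperature on the round-labelled dish

ROBOT

A 6-joint arm with a two-finger parallel gripper is mounted at the origin on a cart in front of the work surface, level with it; the furniture and walls round the work are solid. World frame = base frame: x ahead of the robot, y to its left, z up, the work surface at z = 0. Lengths are in m, angles in rad, forces in N, time in s.
With the tool pointing down it reaches from about 0.375 to 0.925 m from the base axis. Payload 5.7 kg.
Tool frame: the origin (TCP) lies midway between the tips of the shut fingers; the grasp point (between the pads) lies 19 mm behind it; y points along the fingers, x is the direction in which the jaws open and shut, and the axes are right-handed (so a half turn about y gives the same grasp; the last joint's range is limited). The gripper opens to 88 mm and grips with 3 to 60 N. Pads are 20 mm wide; open, the fingers measure 115 mm over their backs; the gripper's body (75 mm by 178 mm) begins 61 mm behind the grasp point.
Start: joints at [1.149, 0.359, 1.51, -0, 1.272, -0.115], TCP at [0.181, 0.572, 0.223] pointing down, gripper open.
Joint ranges: [-2.97, 2.97], [-1.01, 2.36], [0.21, 2.38], [-0.96, 4.11], [0.2, 2.71], [-2.98, 2.98]. Speed limits (rad/s): [2.39, 2.39, 3.14, 3.14, 3.14, 3.14].

INTERFACE

Orientations are given as [roll, pitch, yaw] about the fixed x, y, z axes, in that order (R = Rz(yaw) Ry(pitch) Rx(roll)).
In Python, from station import r gives the robot as it stands.
- The arm moves only by the tool carry_out, never from a script. Its argument "commands" is a list of rows, each a list of 7 numbers: the closure, from 0 (fully open) to 1 (shut), then the shift along the world's x, y, z in mm, then the turn, a rotation vector about the world's x, y, z in units of 8 degrees (1.0 is 8 degrees). In form: [[jaw, dx, dy, dz, rx, ry, rz], ...]. A call has 1 to 5 rows; each row shifts and turns the pose as measured when the row begins; what a row does not reach is not made up. A row lasts 1/10 s, in which the tool goes at most 50 mm and 8.59 degrees, less where a joint would pass 70% of its speed; a pose out of reach is approached as far as the arm can. A call is refused whole if a number of a shift passes 50 or a number of a turn 1, either way. A call with a gripper value outside its range is refused whole. The fingers move at their own pace and stop on an object; "grip_force" is the grip in N (left out, the last holds). Time passes only in rows, so rows that do not move let the fingers close. It gives the time, the measured TCP pose, the force and the opening at its end, in the units of the state.
- r.state(): the state, without advancing time (a new reading comes with each control period).
- r.read_camera(name): name is "scene" or "top"; returns a dict with "img" (400x640x3 uint8, red, green, blue), "intrinsics" (3x3 intrinsics, pixels), "pose" (4x4, takes a point from camera to world coordinates). Camera axes: x right, y down, z forward; pixel columns grow to the right and rows downward; lengths in m; the calibration is good to about 2 mm. A picture is of the moment at which its call begins. There is no depth.
- r.hand_in(): hands the job in, once; it reports no verdict.
The state is a dict: "time_s": time; "q": joint angles; "joint_velocities": joint speeds; "joint_torque": joint torques, N m; "tool_pos": TCP position; "tcp_rot": TCP orientation; "wrist_force": force on the tool from outside, world axes, zero at the start; "ft_torque": the same for the moment, N m; "grip_width": opening from 0.0 (shut) to 1.0 (fully open).
Only numpy, scipy, OpenCV 4.12 (cv2) and the standard library are available. Lean on these libraries where they do the work, as an engineer would, in place of code of your own. Each camera call takes 0.05 s, during which the arm holds its last target.

TASK

Take the thermometer out of its leaning holder and set its sprung foot on the dark spot of the round label (not the square one), holding the thermometer upright and pressing lightly, so that the foot is pushed about half way into its travel. Keep it still there for at least two seconds and finish while still holding it pressed on the spot; do not touch the other dish with the thermometer, and leave the dishes and the timer where they stand.

Things in the scene. Friction and masses are not known exactly. Their poses are not given: they have to be found in the camera images.
- thermometer: Surface thermometer, loose, 230 mm long, 70 g: white plastic handle, thin steel needle, sprung steel foot. Origin on the handle's back face; x along the needle to the foot, y across the handle's width, z out of the display face. Long axis at y = 0, z = 9 mm; handle x -108 to -8, y -17 to 17, z 0 to 18 mm; foot end x = 122 mm. Starts in the holder, foot down, handle up, its y along the holder's y.
- handle_mid (a point): Centre of the thermometer's handle (at x = -58 mm on the long axis), 180 mm from the free foot end; frame parallel to the thermometer's.
- foot_tip (a point): Centre of the end face of the sprung foot, the face that touches the work. The foot is a steel sleeve 11 mm in diameter and 60 mm long; its end face is 8 mm across.
- foot (a joint): How far the sprung foot is pushed in towards the handle, in m: 0 = fully out, 0.014 = fully in. The spring force is 0.5 N to start it and rises 0.25 N per mm, to 4 N fully in; beyond that it is hard.
- holder: Grey plastic holder, fixed: base plate 80 x 60 x 12 mm and a round tube, 24 mm outside, 16 mm inside, leaning 0.44 rad from vertical towards the holder's -x. Origin at the centre of the base's underside. The foot stands on the tube's floor at x = 18, z = 22 mm, with 2.5 mm play all round; pull it out 75 mm along the tube's axis to clear the mouth.
- holder_mouth (a point): Centre of the tube's mouth, 75 mm along the tube's axis from its floor.
- dish_round: Round foil meal dish with a board lid, loose, 195 mm in diameter at the rim, 50 mm high, about 0.5 kg, standing flat on the counter. Its lid carries the ROUND white label pad, 40 mm in diameter, standing a few mm proud of the board, level with the rim; it is centred 45 mm from the dish's centre along its x. Origin at the centre of the dish's underside, z up.
- spot_round (a point): Centre of the dark spot (16 mm in diameter) in the middle of the round label, on the label's top, 50.6 mm above the counter.
- dish_square: A like dish, whose lid carries a SQUARE white label pad, 36 x 36 mm, also 45 mm from its centre along its x, with the same dark spot; to be left alone. Origin at the centre of its underside, z up.
- timer: Round kitchen timer, 66 mm in diameter, 39 mm high, standing beyond the holder; to be left alone. Origin at the centre of its underside.

How it is judged:
By the outcome, as a careful person would: the job done as asked, in the order asked, and still so for the second after the job is handed in, while the arm keeps its last pose, push and grip.
It also fails if it takes over 59 s, if anything falls off the work surface, if the arm or the gripper's body presses on something with over 40 N, if the wrist force passes 120 N, or if a joint passes its speed limit or range.

## Working session

There is one attempt and no reset: what is moved stays moved. The work goes in short steps, Python scripts to look and compute and a tool call to move; the robot and the scene stay as the last step left them, time stands still between calls to the robot, and variables do not carry over. Pictures are saved under pics/ and viewed, and the job is handed in when it is done.

Besides the shell and the picture viewer there is one more tool, called after "Request:" as a command line: name --pt "numbers of a row" for each row, then --argument value for the rest. carry_out: Moves the arm, as the interface text tells. Its arguments: {"type":"object","properties":{"commands":{"type":"array","items":{"type":"array","items":{"type":"number"}}},"grip_force":{"type":"number"}},"required":["commands"]}

```bash
mkdir -p pics; ls
python3 - <<'E'
from station import r
import cv2, numpy as np
np.set_printoptions(precision=4,suppress=True)
print(r.state())
for n in("scene","top"):
    c=r.read_camera(n); cv2.imwrite(f"pics/{n}0.png",c["img"][:,:,::-1]); print(n,c["intrinsics"],c["pose"])
    np.savez(f"{n}0.npz",**c)
E
```

```text
pics
{'time_s': 0.0, 'q': array([ 1.1489,  0.3595,  1.5114, -0.    ,  1.2725, -0.1151]), 'joint_velocities': array([ 0.0017,  0.001 , -0.0004,  0.0014,  0.0001, -0.0013]), 'joint_torque': array([  0.0007, -51.5383, -27.0727,   0.0674,   0.0352,  -0.0001]), 'tool_pos': array([0.1809, 0.5714, 0.2218]), 'tcp_rot': array([-1.5706,  0.0018,  1.264 ]), 'wrist_force': array([-0.1427, -0.1331,  0.4481]), 'ft_torque': array([-0.0115,  0.0011,  0.053 ]), 'grip_width': 1.0008022338141935}
scene [[391.523    0.     322.543 ]
 [  0.     391.523  199.3572]
 [  0.       0.       1.    ]] [[ 0.7498 -0.2464  0.6141  0.0352]
 [-0.6615 -0.2992  0.6876 -0.5231]
 [ 0.0143 -0.9218 -0.3874  0.4788]
 [ 0.      0.      0.      1.    ]]
top [[477.603    0.     317.6855]
 [  0.     477.603  207.5884]
 [  0.       0.       1.    ]] [[ 0.0146 -0.9887  0.1493  0.383 ]
 [-0.9999 -0.0158 -0.0067  0.0452]
 [ 0.009  -0.1491 -0.9888  1.4855]
 [ 0.      0.      0.      1.    ]]
```

View pics/scene0.png

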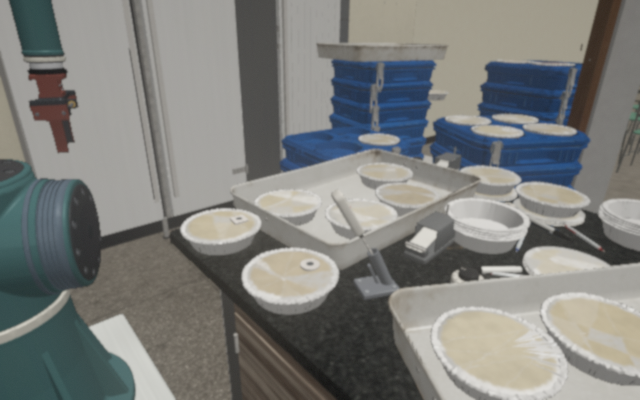

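View pics/top0.png

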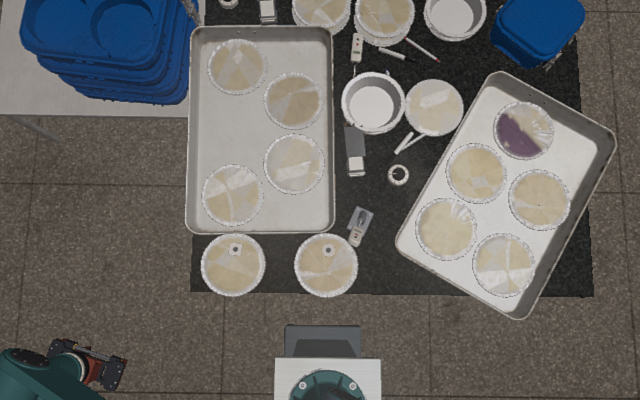

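The top view shows two labelled dishes at px (233,265) and (326,265), the holder with the thermometer at about (358,226), and a round item at (398,175). I'll zoom in.

Run:
```python
import cv2,numpy as np
t=cv2.imread("pics/top0.png"); s=cv2.imread("pics/scene0.png")
cv2.imwrite("pics/tz.png",cv2.resize(t[190:300,190:390],None,fx=4,fy=4,interpolation=cv2.INTER_CUBIC))
cv2.imwrite("pics/sz.png",cv2.resize(s[180:320,170:410],None,fx=3.3,fy=3.3,interpolation=cv2.INTER_CUBIC))
```

```text
(no output)
```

View pics/tz.png

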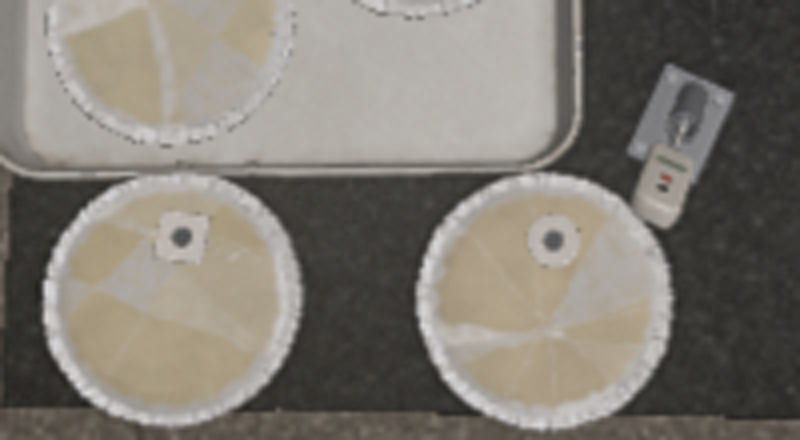

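View pics/sz.png

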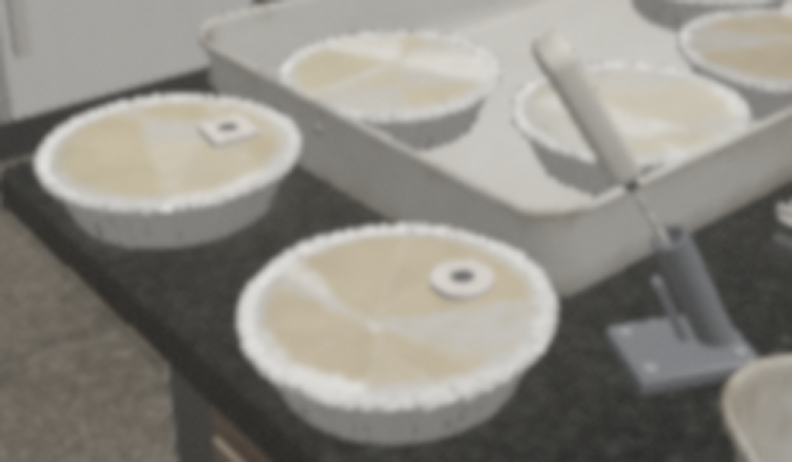

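```bash
cat > h.py <<'E'
import numpy as np, cv2
from scipy.spatial.transform import Rotation as R
def cam(n,i=0):
    d=np.load(f"{n}{i}.npz"); return d["intrinsics"],d["pose"]
def proj(c,P):
    K,T=c; P=np.atleast_2d(P); p=(P-T[:3,3])@T[:3,:3]; p=p@K.T; return p[:,:2]/p[:,2:]
def back(c,uv,z):
    K,T=c; d=T[:3,:3]@np.linalg.solve(K,[uv[0],uv[1],1]); o=T[:3,3]; return o+d*(z-o[2])/d[2]
def tri(c1,u1,c2,u2):
    A=[];b=[]
    for c,u in((c1,u1),(c2,u2)):
        K,T=c; d=T[:3,:3]@np.linalg.solve(K,[u[0],u[1],1]); d/=np.linalg.norm(d); M=np.eye(3)-np.outer(d,d); A.append(M); b.append(M@T[:3,3])
    return np.linalg.lstsq(np.vstack(A),np.hstack(b),rcond=None)[0]
tz=lambda x,y:np.array([(x+.5)/4-.5+190,(y+.5)/4-.5+190])
sz=lambda x,y:np.array([(x+.5)/3.3-.5+170,(y+.5)/3.3-.5+180])
E
python3 - <<'E'
from h import *
from scipy.optimize import least_squares
np.set_printoptions(precision=4,suppress=True)
t,s=cam("top"),cam("scene")
print("spot",back(t,tz(553,240),.0506),back(s,sz(462,276),.0506),tri(t,tz(553,240),s,sz(462,276)))
print("sq",back(t,tz(182,237),.0506),back(s,sz(228,127),.0506))
print("round dish ctr",back(t,tz(545,302),.05),"sq",back(t,tz(172,300),.05))
a=.44; ax=np.array([-np.sin(a),0,np.cos(a)]); fl=np.array([.018,0,.022])
pl=lambda x,y:np.array([x,y,.012])
# front(top in img)=+x end ; handle display face (z) normal: ax pts
def W(p,q):
    c,sn=np.cos(p[2]),np.sin(p[2]); return np.array([c*q[0]-sn*q[1]+p[0],sn*q[0]+c*q[1]+p[1],q[2]])
obs=[(t,tz(672,65),pl(.04,.03)),(t,tz(734,97),pl(.04,-.03)),(t,tz(690,187),pl(-.04,-.03)),(t,tz(628,152),pl(-.04,.03)),
 (s,sz(553,40),fl+ax*.230),(s,sz(630,187),fl+ax*.130),(s,sz(674,236),fl+ax*.075),
 (s,sz(610,325),pl(-.04,.03)),(s,sz(640,390),pl(-.04,-.03)),(s,sz(757,352),pl(.04,-.03))]
f=lambda p:np.concatenate([(proj(c,W(p,q))[0]-u) for c,u,q in obs])
best=min((least_squares(f,[.5,-.05,y0],loss="soft_l1") for y0 in np.arange(-3,3,.5)),key=lambda o:o.cost)
print(best.x,best.cost); print(f(best.x).reshape(-1,2))
p=best.x
for n,q in(("floor",fl),("mouth",fl+ax*.075),("hmid",fl+ax*.18),("top",fl+ax*.23)): print(n,W(p,q),proj(t,W(p,q)))
E
```

```text
spot [0.4726 0.003  0.0506] [0.472  0.0023 0.0506] [0.4726 0.003  0.05  ]
sq [0.4706 0.2808 0.0506] [0.4704 0.2796 0.0506]
round dish ctr [0.4264 0.0084 0.05  ] sq [0.4237 0.2864 0.05  ]
[ 0.5648 -0.0969 -0.4298] 22.731054535614224
[[-1.0458 -0.263 ]
 [ 0.9186 -0.0623]
 [ 1.2264  0.5517]
 [-0.8445  0.9872]
 [ 5.0792 -4.189 ]
 [ 1.4007 -6.078 ]
 [-2.1434  0.3187]
 [-2.4274  0.514 ]
 [-0.5582 -2.1271]
 [ 1.1279  2.7434]]
floor [ 0.5811 -0.1044  0.022 ] [[362.6905 215.5884]]
mouth [ 0.5521 -0.0911  0.0899] [[360.5226 222.2387]]
hmid [ 0.5114 -0.0724  0.1849] [[357.0885 232.7728]]
top [ 0.4921 -0.0636  0.2301] [[355.2611 238.3782]]
```

```bash
cat >> h.py <<'E'
def thermo_pts(T):
    # T: 4x4 pose. handle box corners, and needle axis
    b=[[x,y,z] for x in(-.108,-.008) for y in(-.017,.017) for z in(0,.018)]
    a=[[-.008,0,.009],[.122,0,.009]]
    P=np.array(b+a); return P@T[:3,:3].T+T[:3,3]
def draw(img,c,P,z0,f,col):
    q=((proj(c,P)-z0+.5)*f-.5)
    E=[(0,1),(0,2),(1,3),(2,3),(4,5),(4,6),(5,7),(6,7),(0,4),(1,5),(2,6),(3,7),(8,9)]
    for i,j in E: cv2.line(img,tuple(np.int32(q[i].round())),tuple(np.int32(q[j].round())),col,1)
def drawbox(img,c,P,z0,f,col):
    draw(img,c,np.vstack([P,P[:2]*0+P[0]]),z0,f,col)
E
cat > ov.py <<'E'
from h import *
import sys
def axes_pose(foot,top,yv):
    x=(foot-top)/np.linalg.norm(foot-top); y=yv-x*(yv@x); y/=np.linalg.norm(y); z=np.cross(x,y)
    T=np.eye(4); T[:3,:3]=np.c_[x,y,z]; T[:3,3]=foot-.122*x-.009*z; return T
def overlay(p,foot,top,yv,name):
    t,s=cam("top"),cam("scene")
    c,sn=np.cos(p[2]),np.sin(p[2]); Rz=np.array([[c,-sn,0],[sn,c,0],[0,0,1]])
    B=np.array([[x,y,z] for x in(-.04,.04) for y in(-.03,.03) for z in(0,.012)])@Rz.T+[p[0],p[1],0]
    T=axes_pose(foot,top,yv); print("z face",T[:3,2])
    out=[]
    for n,cc,z0,f,w,h in(("top",t,np.array([335,195]),10,50,60),("scene",s,np.array([320,180]),5,80,120)):
        im=cv2.imread(f"pics/{n}0.png")[z0[1]:z0[1]+h,z0[0]:z0[0]+w]; im=cv2.resize(im,None,fx=f,fy=f,interpolation=cv2.INTER_CUBIC)
        draw(im,cc,thermo_pts(T),z0,f,(0,0,255)); drawbox(im,cc,B,z0,f,(0,255,0))
        im=cv2.resize(im,(399,598)) if n=="scene" else cv2.resize(im,(400,480))
        out.append(cv2.copyMakeBorder(im,0,598-im.shape[0],0,0,cv2.BORDER_CONSTANT))
    cv2.imwrite(name,np.hstack(out))
E
python3 - <<'E'
from ov import *
p=[.5648,-.0969,-.4298]
yv=-np.array([-np.sin(p[2]),np.cos(p[2]),0])
overlay(p,np.array([.5811,-.1044,.022]),np.array([.4921,-.0636,.2301]),yv,"pics/ov1.png")
E
```

```text
z face [-0.82255985  0.37704415 -0.42571469]
```

View pics/ov1.png

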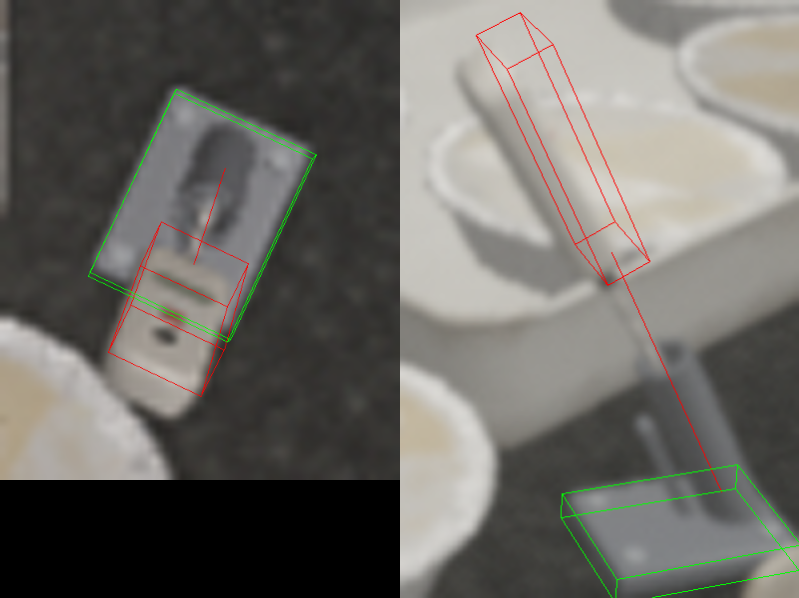

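```bash
cat > fit.py <<'E'
from ov import *
from scipy.optimize import least_squares
np.set_printoptions(precision=4,suppress=True)
t,s=cam("top"),cam("scene")
def model(v):
    p=v[:3]; c,sn=np.cos(p[2]),np.sin(p[2]); ex=np.array([c,sn,0]); ey=np.array([-sn,c,0])
    foot=np.array([p[0],p[1],0.022])+ex*(.018+v[3])+ey*v[4]
    ax=np.array([0,0,1])-ex*np.tan(v[5])+ey*np.tan(v[6]); ax/=np.linalg.norm(ax)
    return foot,foot+.23*ax,ey
if __name__=="__main__":
    v=[.5648,-.0969,-.4298,.0025,0,.523,0]
    f,tp,ey=model(v); overlay(v[:3],f,tp,ey,"pics/ov2.png")
E
python3 fit.py
```

```text
z face [ 0.7875 -0.361   0.4995]
```

View pics/ov2.png

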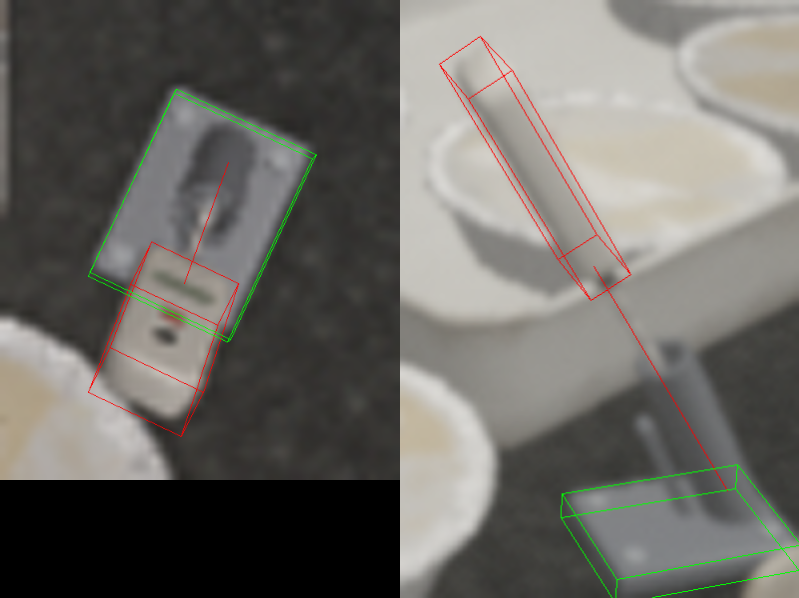

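```bash
cat > fit2.py <<'E'
from fit import *
tp_=lambda x,y:np.array([(x+.5)/8-.5+335,(y+.5)/8-.5+195]); sp=lambda x,y:np.array([(x-400+.5)/5-.5+320,(y+.5)/5-.5+180])
def res(v):
    f,tp,ey=model(v); T=axes_pose(f,tp,ey); M=lambda q:T[:3,:3]@np.array(q)+T[:3,3]
    c,sn=np.cos(v[2]),np.sin(v[2]); H=lambda x,y,z:np.array([c*x-sn*y+v[0],sn*x+c*y+v[1],z])
    a=.44; mouth=H(.018-.075*np.sin(a),0,.022+.075*np.cos(a))
    o=[(t,tp_(195,255),M([-.008,0,.018]),1),(t,tp_(147,405),M([-.108,0,.001]),1),
       (s,sp(604,280),M([-.008,0,.009]),1),(s,sp(480,70),M([-.108,0,.009]),1),
       (s,sp(673,360),mouth,1),
       (t,tz(672,65),H(.04,.03,.012),1),(t,tz(734,97),H(.04,-.03,.012),1),(t,tz(690,187),H(-.04,-.03,.012),1),(t,tz(628,152),H(-.04,.03,.012),1),
       (s,sp(565,493),H(-.04,.03,.012),.5)]
    r=np.concatenate([w*(proj(cc,P)[0]-u) for cc,u,P,w in o])
    return np.concatenate([r,[v[3]/.002,v[4]/.002,v[6]/.04]])
o=least_squares(res,[.5648,-.0969,-.4298,.0025,0,.5,0],loss="soft_l1",x_scale=[.01,.01,.1,.002,.002,.1,.1])
print(o.x,o.cost); print(res(o.x)[:-3].reshape(-1,2))
f,tp,ey=model(o.x); overlay(o.x[:3],f,tp,ey,"pics/ov3.png")
print("foot",f,"top",tp,"hmid",f+(tp-f)*180/230,"axis",(tp-f)/.23)
np.save("v.npy",o.x)
E
python3 fit2.py
```

```text
[ 0.567  -0.0988 -0.4496  0.0016 -0.0002  0.5229 -0.0163] 5.795307113814526
[[ 0.9216  0.6071]
 [-0.3728  0.5429]
 [-0.6832 -2.2028]
 [ 0.3458 -0.2187]
 [-0.9779 -0.1725]
 [-0.1071 -1.0264]
 [ 1.6937 -0.4898]
 [ 1.5451 -0.1075]
 [-0.3575 -0.0118]
 [ 0.5217  0.1031]]
z face [ 0.7803 -0.3765  0.4994]
foot [ 0.5846 -0.1076  0.022 ] top [ 0.4798 -0.0606  0.2212] hmid [ 0.5026 -0.0708  0.1779] axis [-0.4558  0.2043  0.8663]
```

View pics/ov3.png

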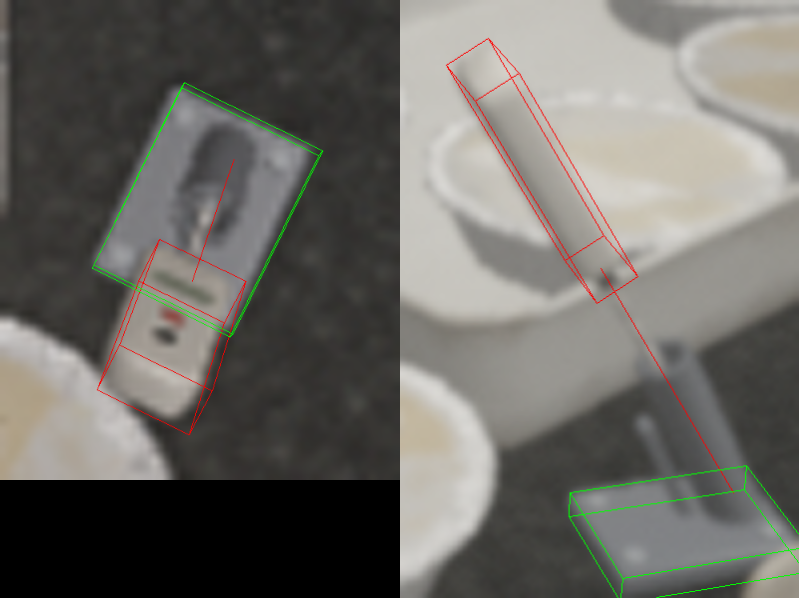

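The scene calibration and label position agree between the two cameras: spot at (0.473, 0.003), on the dish nearer px (326,265), with the round label. The handle centre is at about (0.503, -0.070, 0.178), leaning about 0.5 rad. I'll grip along the axis with the jaws across the width, and start with the transit.

```bash
cat > go.py <<'E'
from h import *
np.set_printoptions(precision=4,suppress=True)
def Rtool(d,x):
    d=np.array(d)/np.linalg.norm(d); x=np.array(x)-d*np.dot(x,d); x/=np.linalg.norm(x); return np.c_[x,d,np.cross(x,d)]
def rem(pos,Rt):
    from station import r
    st=r.state(); Rc=R.from_euler("xyz",st["tcp_rot"]).as_matrix()
    rv=R.from_matrix(Rt@Rc.T).as_rotvec()
    print("t",st["time_s"],"tcp",st["tool_pos"],"rot",st["tcp_rot"],"q",st["q"],"w",st["grip_width"],"F",st["wrist_force"])
    print("shift mm",(np.array(pos)-st["tool_pos"])*1e3,"turn u",np.degrees(rv)/8)
    return st,Rc
d0=np.array([.456,-.204,-.866]); x0=np.array([.435,.90,0]); hmid=np.array([.503,-.070,.178]); G=hmid+.019*d0; A=G-.12*d0
E
python3 -c "
from go import *
print(G,A); rem(A,Rtool(d0,x0))"
```

```text
[ 0.5117 -0.0739  0.1615] [ 0.4569 -0.0494  0.2655]
t 0.1 tcp [0.181  0.5714 0.2219] rot [-1.5706  0.0017  1.264 ] q [ 1.1489  0.3595  1.5113 -0.      1.2726 -0.1151] w 1.0005369701976394 F [-0.898  -0.5427 -0.3076]
shift mm [ 275.9917 -620.7972   43.5767] turn u [-1.2785 -3.5273 -0.973 ]
```

Request:
carry_out --pt "0 32 -38 12 0 0 0" --pt "0 32 -38 12 0 0 0" --pt "0 32 -38 12 0 0 0" --pt "0 32 -38 12 0 0 0" --pt "0 32 -38 12 0 0 0" --grip_force 20

```text
time_s: 0.6
tool_pos: [0.335, 0.3834, 0.2777]
tcp_rot: [-1.567, 0.007, 1.275]
wrist_force: [0.7, 1.0, -0.8]
grip_width: 1.001
```

```bash
python3 -c "
from go import *
rem(A,Rtool(d0,x0))"
```

```text
t 0.6 tcp [0.335  0.3834 0.2777] rot [-1.5671  0.0068  1.2745] q [ 0.7172  0.1826  1.6189 -0.0005  1.3478 -0.5572] w 1.0011132341174782 F [ 0.7174  1.0238 -0.7913]
shift mm [ 121.9168 -432.7892  -12.2689] turn u [-1.2362 -3.5706 -1.0366]
```

Request:
carry_out --pt "0 14 -43 0 -0.1 -0.35 -0.1" --pt "0 14 -43 0 -0.1 -0.35 -0.1" --pt "0 14 -43 0 -0.1 -0.35 -0.1" --pt "0 14 -43 0 -0.1 -0.35 -0.1" --pt "0 14 -43 0 -0.1 -0.35 -0.1"

```text
time_s: 1.1
tool_pos: [0.4114, 0.16, 0.279]
tcp_rot: [-1.833, -0.01, 1.2]
wrist_force: [0.9, -0.5, -0.1]
grip_width: 1.0
```

```bash
python3 -c "
from go import *
rem(A,Rtool(d0,x0))"
```

```text
t 1.1 tcp [0.4114 0.16   0.279 ] rot [-1.8328 -0.0095  1.1997] q [ 0.358  -0.031   1.8879 -0.1881  1.0886 -0.7694] w 1.0003259831870641 F [ 0.9099 -0.493  -0.1103]
shift mm [  45.5932 -209.4107  -13.5004] turn u [-0.719  -1.727  -0.5318]
```

Request:
carry_out --pt "0 10 -42 0 -0.15 -0.35 -0.1" --pt "0 10 -42 0 -0.15 -0.35 -0.1" --pt "0 10 -42 0 -0.15 -0.35 -0.1" --pt "0 10 -42 0 -0.15 -0.35 -0.1" --pt "0 10 -42 0 -0.15 -0.35 -0.1"

```text
time_s: 1.6
tool_pos: [0.4608, -0.0584, 0.2792]
tcp_rot: [-2.111, -0.008, 1.131]
wrist_force: [1.2, 1.9, -0.6]
grip_width: 0.997
```

```bash
python3 -c "
from go import *
rem(A,Rtool(d0,x0))
from station import r
for n,z in(('scene',(270,100,200,150)),('top',(300,170,120,90))):
    c=r.read_camera(n); im=c['img'][z[1]:z[1]+z[3],z[0]:z[0]+z[2],::-1]; cv2.imwrite(f'pics/{n}1.png',cv2.resize(im,(800,600),interpolation=2))
"
```

```text
t 1.6 tcp [ 0.4608 -0.0584  0.2792] rot [-2.1107 -0.0075  1.1308] q [-0.1647 -0.1415  2.0926 -0.2148  0.6771 -1.161 ] w 0.9966968869486273 F [ 1.1524  1.9405 -0.5953]
shift mm [ -3.8281   8.9614 -13.7781] turn u [ 0.0854  0.0925 -0.0189]
```

View pics/scene1.png

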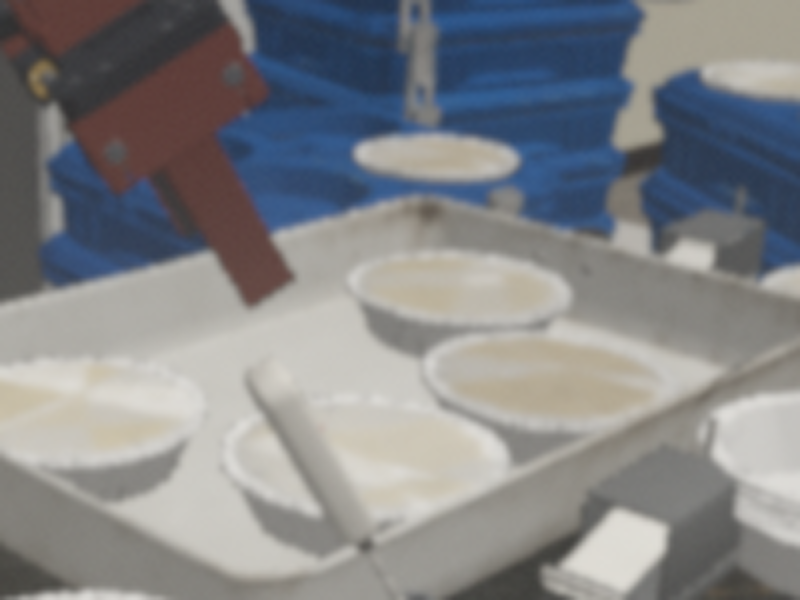

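View pics/top1.png

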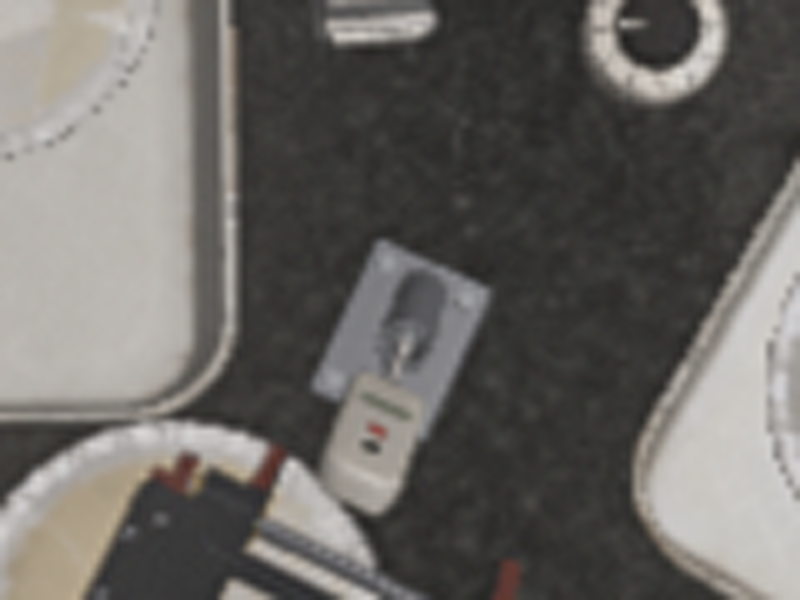

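Scene view: the fingers are parallel to the handle. Top view: the fingers straddle the handle (px (270,460) and (508,575) in the zoom), apart from the known 9 mm y remainder. Correcting that now, then advancing.

Request:
carry_out --pt "0 -2 9 -8 0.08 0.09 0" --pt "0 0 0 0 0 0 0"

```text
time_s: 1.9
tool_pos: [0.4564, -0.052, 0.2691]
tcp_rot: [-2.089, -0.012, 1.12]
wrist_force: [0.3, -0.3, -0.0]
grip_width: 0.999
```

```bash
python3 -c "
from go import *
rem(A,Rtool(d0,x0));rem(G,Rtool(d0,x0))
from station import r
for n,z in(('scene',(270,100,200,150)),('top',(300,170,120,90))):
    c=r.read_camera(n); im=c['img'][z[1]:z[1]+z[3],z[0]:z[0]+z[2],::-1]; cv2.imwrite(f'pics/{n}2.png',cv2.resize(im,(800,600),interpolation=2))
"
```

```text
t 1.9 tcp [ 0.4564 -0.052   0.2691] rot [-2.0885 -0.0122  1.1198] q [-0.1501 -0.1281  2.0989 -0.2184  0.6815 -1.1311] w 0.9986350218206915 F [ 0.3305 -0.3329 -0.0073]
shift mm [ 0.5141  2.6049 -3.6028] turn u [-0.013  -0.0361  0.0578]
t 1.9 tcp [ 0.4564 -0.052   0.2691] rot [-2.0885 -0.0122  1.1198] q [-0.1501 -0.1281  2.0989 -0.2184  0.6815 -1.1311] w 0.9986350218206915 F [ 0.3305 -0.3329 -0.0073]
shift mm [  55.2341  -21.8751 -107.5228] turn u [-0.013  -0.0361  0.0578]
```

View pics/top2.png

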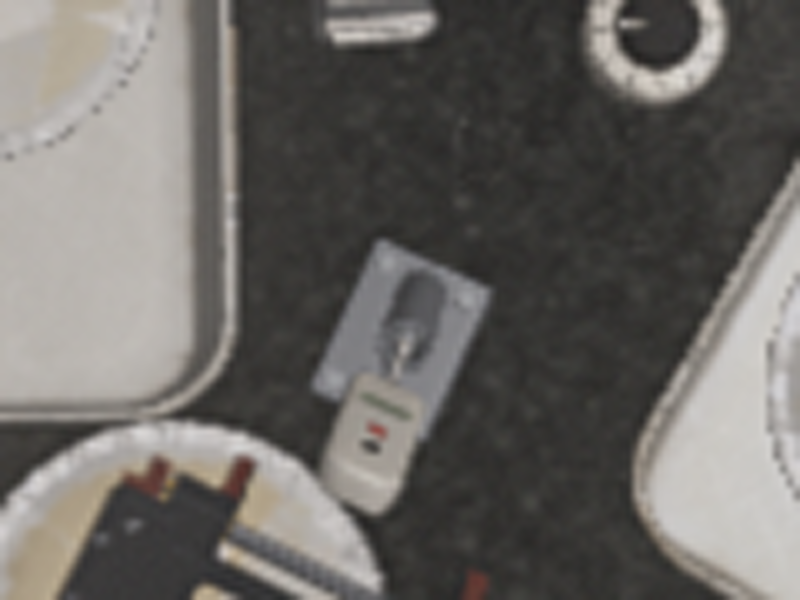

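Request:
carry_out --pt "0 11 -4 -22 0 0 0.05" --pt "0 11 -4 -22 0 0 0" --pt "0 11 -4 -22 0 0 0" --pt "0 11 -4 -22 0 0 0" --pt "0 11 -4 -22 0 0 0"

```text
time_s: 2.5
tool_pos: [0.5194, -0.0634, 0.1623]
tcp_rot: [-2.102, -0.017, 1.147]
wrist_force: [0.4, 0.1, -0.2]
grip_width: 1.001
```

```bash
python3 -c "
from go import *
rem(G,Rtool(d0,x0))
from station import r
for n,z in(('scene',(270,100,200,150)),('top',(300,170,120,90))):
    c=r.read_camera(n); im=c['img'][z[1]:z[1]+z[3],z[0]:z[0]+z[2],::-1]; cv2.imwrite(f'pics/{n}3.png',cv2.resize(im,(800,600),interpolation=2))
"
```

```text
t 2.5 tcp [ 0.5194 -0.0634  0.1623] rot [-2.1016 -0.0165  1.1472] q [-0.171   0.1572  2.1691 -0.3716  0.3156 -0.989 ] w 1.0010414132929435 F [ 0.4215  0.083  -0.249 ]
shift mm [ -7.7822 -10.4574  -0.7236] turn u [-0.0009  0.0613 -0.1371]
```

View pics/top3.png

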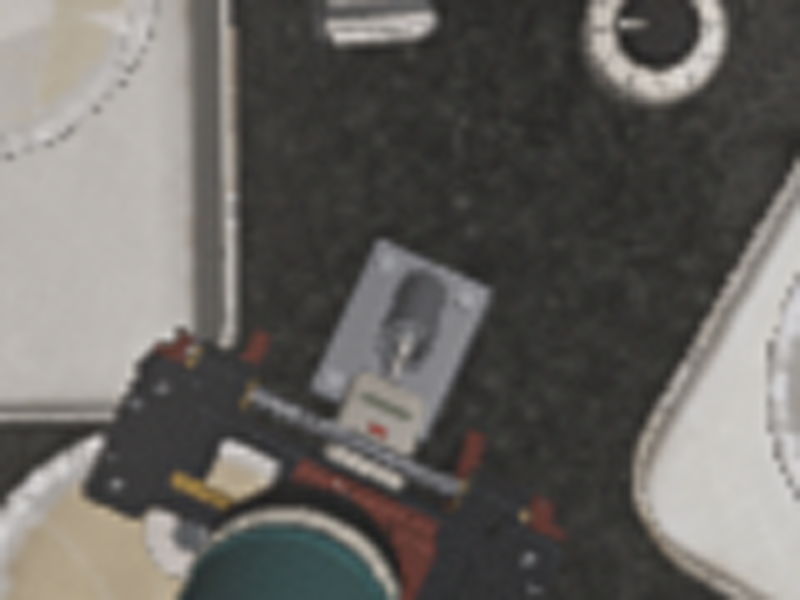

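View pics/scene3.png

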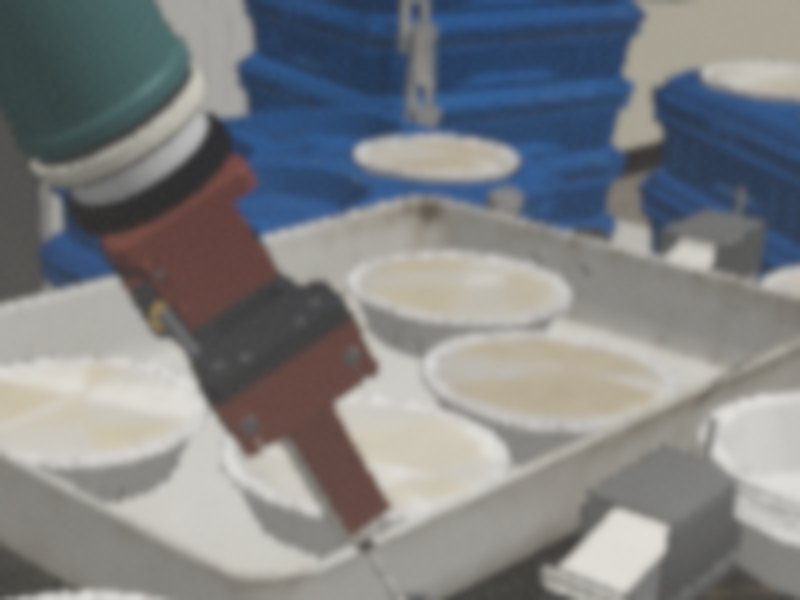

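Fingers straddle the handle but are 8–10 mm off (+y); I'll correct that and back up 15 mm along the axis for joint margin.

Request:
carry_out --pt "0 -7 -5 6 0 0.06 -0.13" --pt "0 -7 -3 6 0 0 0" --pt "0 0 0 0 0 0 0"

```text
time_s: 2.9
tool_pos: [0.5037, -0.0681, 0.1731]
tcp_rot: [-2.086, -0.01, 1.135]
wrist_force: [0.2, -0.2, 0.5]
grip_width: 1.0
```

```bash
python3 -c "
from go import *
rem(G-.015*d0,Rtool(d0,x0))"
```

```text
t 2.9 tcp [ 0.5037 -0.0681  0.1731] rot [-2.0859 -0.0101  1.1345] q [-0.1842  0.1156  2.1686 -0.3206  0.3714 -1.0454] w 1.000392231598683 F [ 0.2062 -0.1725  0.4988]
shift mm [ 1.0799 -2.7011  1.4484] turn u [-0.0069 -0.06   -0.0478]
```

Request:
carry_out --pt "0 1 -3 1 0 -0.05 -0.05" --pt "0.3 0 0 0 0 0 0" --pt "0.5 0 0 0 0 0 0" --grip_force 20

```text
time_s: 3.2
tool_pos: [0.506, -0.0698, 0.1764]
tcp_rot: [-2.096, -0.014, 1.13]
wrist_force: [-0.3, -1.1, 0.2]
grip_width: 0.857
```

```bash
python3 -c "
from go import *
rem(G-.015*d0,Rtool(d0,x0))"
```

```text
t 3.2 tcp [ 0.506  -0.0698  0.1764] rot [-2.0964 -0.0145  1.1297] q [-0.1867  0.1113  2.1689 -0.3256  0.3647 -1.0371] w 0.8567201645225483 F [-0.3192 -1.0575  0.177 ]
shift mm [-1.161  -1.0464 -1.8593] turn u [-0.0032  0.0211 -0.0126]
```

Request:
carry_out --pt "1 0 0 0 0 0 0" --pt "1 0 0 0 0 0 0" --pt "1 0 0 0 0 0 0" --pt "1 0 0 0 0 0 0"

```text
time_s: 3.6
tool_pos: [0.5062, -0.0696, 0.1763]
tcp_rot: [-2.096, -0.014, 1.13]
wrist_force: [-0.7, -0.0, 0.1]
grip_width: 0.493
```

```bash
python3 -c "
from go import *
rem(G-.015*d0,Rtool(d0,x0))
from station import r
for n,z in(('scene',(270,100,200,150)),('top',(300,170,120,90))):
    c=r.read_camera(n); im=c['img'][z[1]:z[1]+z[3],z[0]:z[0]+z[2],::-1]; cv2.imwrite(f'pics/{n}4.png',cv2.resize(im,(800,600),interpolation=2))
"
```

```text
t 3.6 tcp [ 0.5062 -0.0696  0.1763] rot [-2.0961 -0.0144  1.13  ] q [-0.1863  0.1118  2.1686 -0.3258  0.3648 -1.0368] w 0.49275672490930095 F [-0.7072 -0.0283  0.0905]
shift mm [-1.3369 -1.2163 -1.7198] turn u [-0.0037  0.0192 -0.0143]
```

View pics/top4.png

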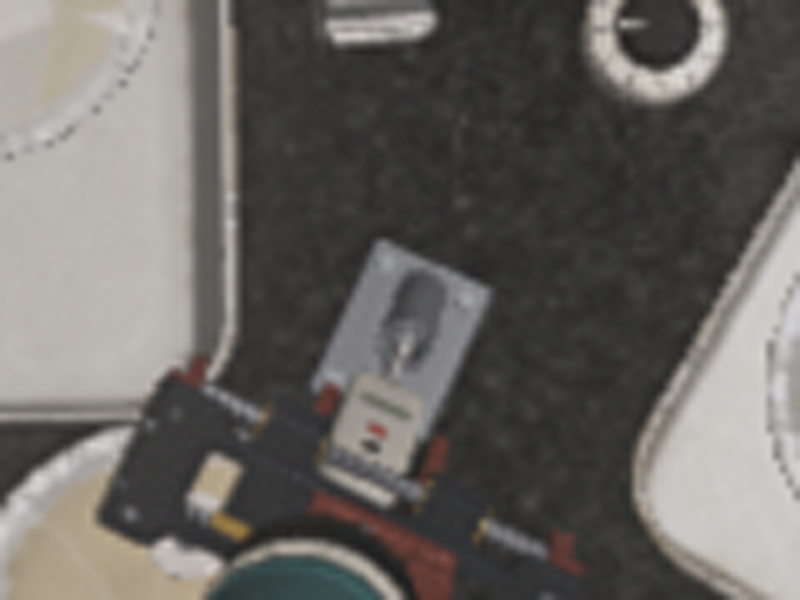

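View pics/scene4.png

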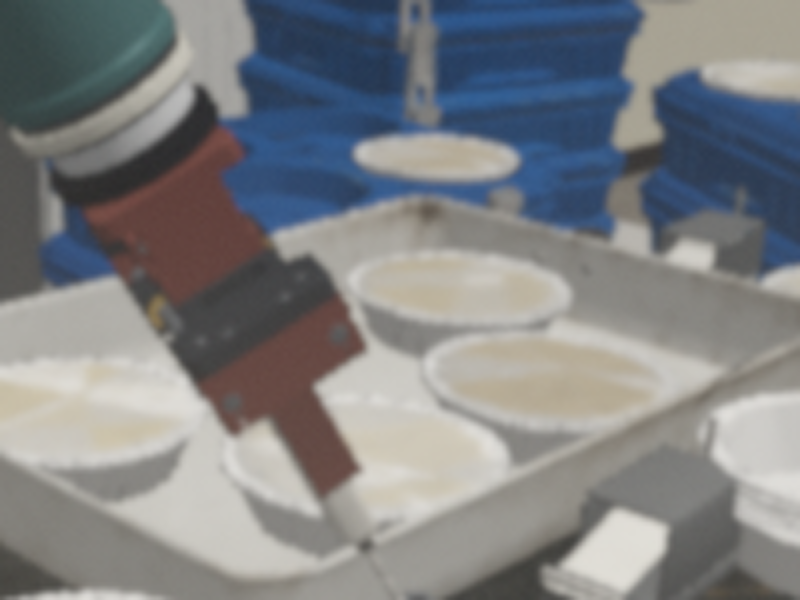

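Well centred: in the top zoom the pads at (330,400) and (432,458) are closing evenly on the handle. Finishing the grip.

Request:
carry_out --pt "1 0 0 0 0 0 0" --pt "1 0 0 0 0 0 0" --pt "1 0 0 0 0 0 0" --pt "1 0 0 0 0 0 0"

```text
time_s: 4.1
tool_pos: [0.5062, -0.0696, 0.1762]
tcp_rot: [-2.096, -0.015, 1.13]
wrist_force: [-0.8, 0.9, 1.0]
grip_width: 0.381
```

```bash
python3 -c "
from go import *
rem(G-.015*d0,Rtool(d0,x0))"
```

```text
t 4.1 tcp [ 0.5062 -0.0696  0.1762] rot [-2.0961 -0.0146  1.1298] q [-0.1864  0.112   2.1686 -0.3256  0.3645 -1.0368] w 0.38085982108881283 F [-0.8306  0.8972  0.951 ]
shift mm [-1.3964 -1.2084 -1.6497] turn u [-0.0053  0.0198 -0.013 ]
```

Request:
carry_out --pt "1 -4 2 9 0 0 0" --pt "1 -4 2 9 0 0 0" --pt "1 -4 2 9 0 0 0"

```text
time_s: 4.4
tool_pos: [0.4935, -0.0634, 0.2041]
tcp_rot: [-2.095, -0.014, 1.13]
wrist_force: [0.0, -0.1, -0.8]
grip_width: 0.382
```

```bash
python3 -c "
from go import *
T=np.array([.5062,-.0696,.1762])+.085*np.array([-.385,.18,.905]); rem(T,R.from_euler('xyz',[-2.096,-.0146,1.1298]).as_matrix())"
```

```text
t 4.4 tcp [ 0.4935 -0.0634  0.2041] rot [-2.0946 -0.0142  1.1298] q [-0.1744  0.0386  2.1507 -0.2756  0.4561 -1.0832] w 0.38190513572792256 F [ 0.0247 -0.0895 -0.8158]
shift mm [-20.0709   9.0991  48.9762] turn u [-0.002  -0.0102 -0.0004]
```

No resistance so far. Continuing the pull.

Request:
carry_out --pt "1 -4 2 10 0 0 0" --pt "1 -4 2 10 0 0 0" --pt "1 -4 2 10 0 0 0" --pt "1 -4 2 10 0 0 0" --pt "1 -4 2 10 0 0 0"

```text
time_s: 4.9
tool_pos: [0.4686, -0.0514, 0.2586]
tcp_rot: [-2.092, -0.015, 1.13]
wrist_force: [-0.9, 0.7, 0.1]
grip_width: 0.381
```

Request:
carry_out --pt "1 -2 1 10 0 0 0" --pt "1 -2 1 10 0 0 0" --pt "1 0 0 10 0 0 0"

```text
time_s: 5.2
tool_pos: [0.4608, -0.0477, 0.2911]
tcp_rot: [-2.091, -0.016, 1.131]
wrist_force: [-0.2, 0.7, -0.2]
grip_width: 0.379
```

```bash
python3 -c "
from go import *
T=np.array([.5062,-.0696,.1762])+.085*np.array([-.385,.18,.905]); rem(T,R.from_euler('xyz',[-2.096,-.0146,1.1298]).as_matrix())
from station import r
for n,z in(('scene',(270,80,200,150)),('top',(300,170,120,90))):
    c=r.read_camera(n); im=c['img'][z[1]:z[1]+z[3],z[0]:z[0]+z[2],::-1]; cv2.imwrite(f'pics/{n}5.png',cv2.resize(im,(800,600),interpolation=2))
"
```

```text
t 5.2 tcp [ 0.4608 -0.0477  0.2911] rot [-2.0909 -0.0157  1.1313] q [-0.1433 -0.1519  2.058  -0.197   0.7405 -1.1584] w 0.37903891080601093 F [-0.1881  0.7434 -0.2046]
shift mm [ 12.7187  -6.5643 -37.9389] turn u [-0.0226 -0.0296 -0.0116]
```

View pics/scene5.png

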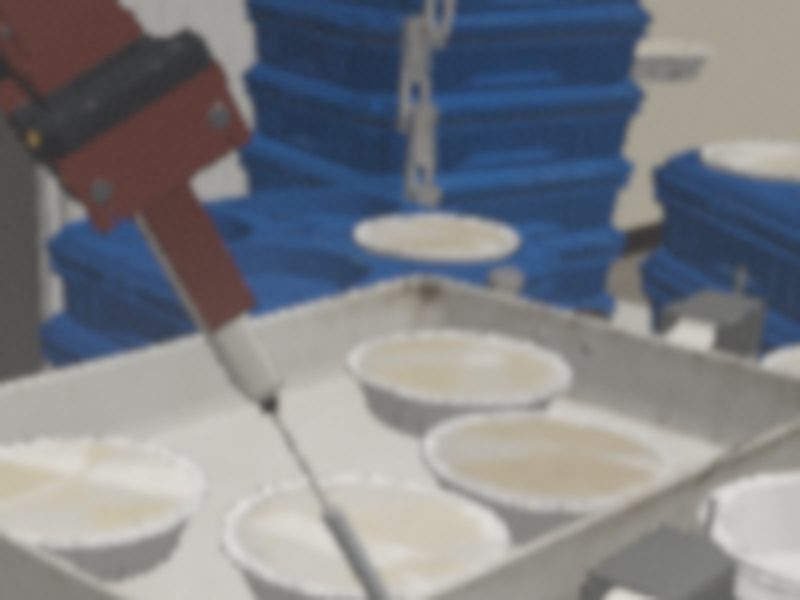

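The foot is clear of the mouth. Turning upright and moving over the spot at a hover height.

```bash
python3 -c "
from go import *
rem([.4726,.003,.31],Rtool([0,0,-1],x0))"
```

```text
t 5.3 tcp [ 0.4623 -0.0481  0.2924] rot [-2.0946 -0.0166  1.1314] q [-0.1435 -0.1521  2.0563 -0.1975  0.7387 -1.158 ] w 0.3795306029443994 F [-0.1138  0.2522 -0.5715]
shift mm [10.2651 51.0629 17.5561] turn u [ 1.509   3.4361 -0.0445]
```

Request:
carry_out --pt "1 0 0 15 0 0 0" --pt "1 2 9 2 0.3 0.68 0" --pt "1 2 9 2 0.3 0.68 0" --pt "1 2 9 2 0.3 0.68 0" --pt "1 2 9 2 0.3 0.68 0"

```text
time_s: 5.8
tool_pos: [0.4618, -0.0081, 0.3145]
tcp_rot: [-1.661, -0.006, 1.13]
wrist_force: [-0.0, 0.2, -1.0]
grip_width: 0.379
```

```bash
python3 -c "
from go import *
rem([.4726,.003,.31],Rtool([0,0,-1],x0))"
```

```text
t 5.8 tcp [ 0.4618 -0.0081  0.3145] rot [-1.6605 -0.0061  1.1298] q [-0.1508  0.0257  1.7132 -0.0205  1.3151 -1.276 ] w 0.3788810444545916 F [-0.0166  0.2428 -0.9538]
shift mm [10.7551 11.1182 -4.4501] turn u [ 0.2377  0.5987 -0.0644]
```

Request:
carry_out --pt "1 6 6 0 0.23 0.6 0" --pt "1 5 5 0 0 0 0" --pt "1 0 0 0 0 0 0" --pt "1 0 0 0 0 0 0"

```text
time_s: 6.2
tool_pos: [0.4741, 0.0038, 0.3135]
tcp_rot: [-1.567, 0.0, 1.13]
wrist_force: [0.2, 1.1, -0.6]
grip_width: 0.383
```

```bash
cat > snap.py <<'E'
from go import *
import sys
from station import r
i=sys.argv[1]
for n,z in(('scene',(180,80,200,220)),('top',(280,190,100,75))):
    c=r.read_camera(n); np.savez(f"{n}{i}.npz",**c)
    im=c['img'][z[1]:z[1]+z[3],z[0]:z[0]+z[2],::-1]; f=600/z[3]; cv2.imwrite(f'pics/{n}{i}.png',cv2.resize(im,(int(z[2]*f),600),interpolation=2))
E
python3 -c "
from go import *
rem([.4726,.003,.31],Rtool([0,0,-1],x0))"; python3 snap.py 6
```

```text
t 6.2 tcp [0.4741 0.0038 0.3135] rot [-1.567   0.0004  1.1301] q [-0.1385  0.0988  1.6318  0.0008  1.4147 -1.2687] w 0.38279363507264935 F [ 0.1633  1.1129 -0.6052]
shift mm [-1.5139 -0.7761 -3.499 ] turn u [-0.0092 -0.0259 -0.0681]
```

View pics/scene6.png

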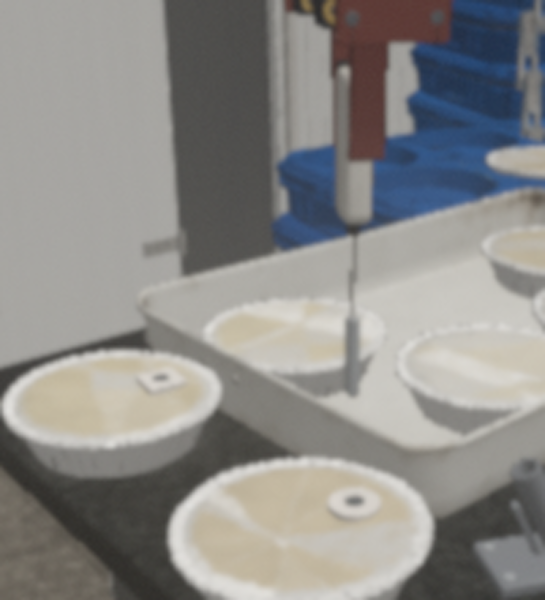

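View pics/top6.png

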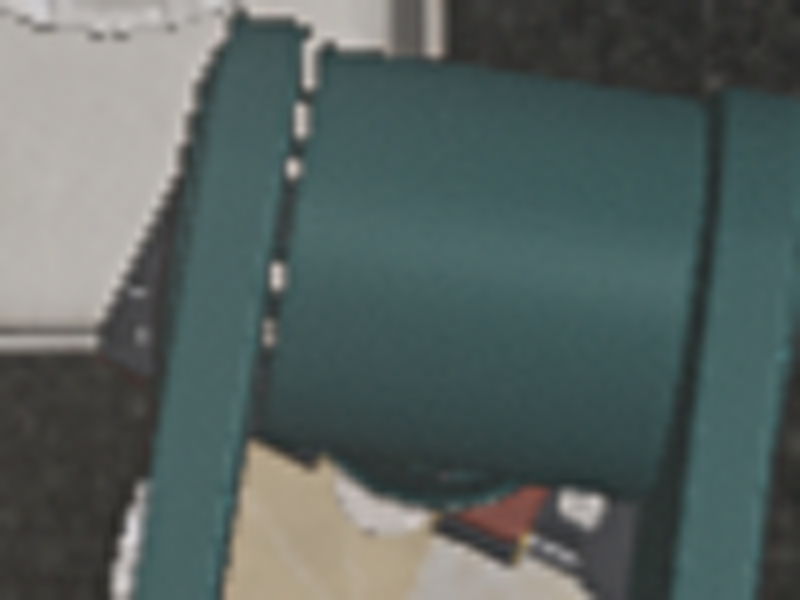

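Run:
```python
import numpy as np,cv2
im=np.load("scene6.npz")["img"][...,::-1]
c=im[95:235,280:345]; cv2.imwrite("pics/sz6.png",cv2.resize(c,None,fx=4.2,fy=4.2,interpolation=2)[:590])
c=im[155:235,290:330]; cv2.imwrite("pics/sz6b.png",cv2.resize(c,None,fx=7,fy=7,interpolation=2))
```

```text
(no output)
```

View pics/sz6b.png

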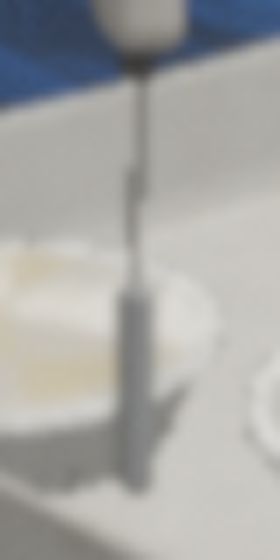

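View pics/sz6.png

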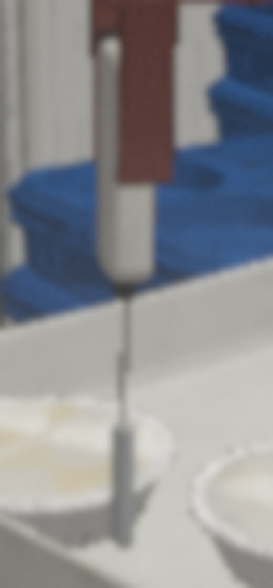

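Request:
carry_out --pt "1 0 0 0 0 0 -0.9" --pt "1 0 0 0 0 0 -0.9" --pt "1 0 0 0 0 0 -0.9" --pt "1 0 0 0 0 0 -0.9" --pt "1 0 0 0 0 0 -0.9"

```text
time_s: 6.8
tool_pos: [0.4681, 0.0043, 0.3146]
tcp_rot: [-1.571, -0.001, 0.48]
wrist_force: [0.4, -0.4, -0.7]
grip_width: 0.381
```

Request:
carry_out --pt "1 0 0 0 0 0 -0.9" --pt "1 0 0 0 0 0 -0.9" --pt "1 0 0 0 0 0 -0.9" --pt "1 0 0 0 0 0 0" --pt "1 0 0 0 0 0 0"

```text
time_s: 7.3
tool_pos: [0.463, 0.0047, 0.3156]
tcp_rot: [-1.574, -0.005, 0.089]
wrist_force: [0.4, -0.6, -1.3]
grip_width: 0.38
```

```bash
python3 -c "
from go import *
rem([.4726,.003,.31],Rtool([0,0,-1],[1,0,0]))"; python3 snap.py 7;python3 - <<'E'
import numpy as np,cv2
im=np.load("scene7.npz")["img"][...,::-1]
c=im[155:235,290:330]; b=cv2.resize(c,None,fx=7,fy=7,interpolation=2)
c=im[95:235,280:345]; a=cv2.resize(c,(260,560),interpolation=2); cv2.imwrite("pics/sz7.png",np.hstack([a,b]))
E
```

```text
t 7.3 tcp [0.463  0.0047 0.3156] rot [-1.5739 -0.0055  0.089 ] q [-0.1377  0.0739  1.6548 -0.0018  1.4068 -0.2264] w 0.3797088319358856 F [ 0.3998 -0.5599 -1.2663]
shift mm [ 9.5772 -1.7117 -5.5944] turn u [ 0.0205  0.0404 -0.6375]
```

View pics/sz7.png

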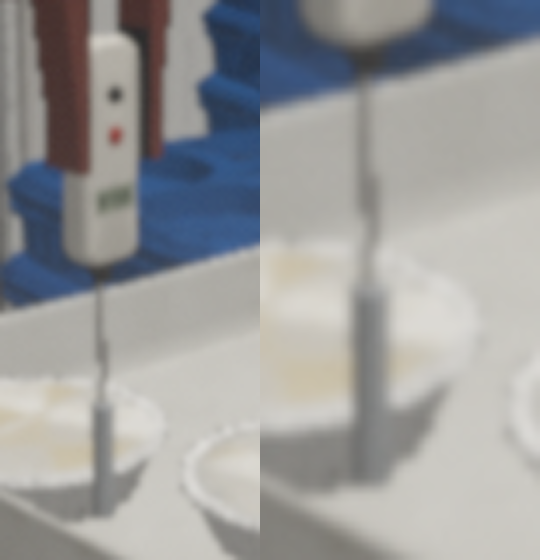

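View pics/top7.png

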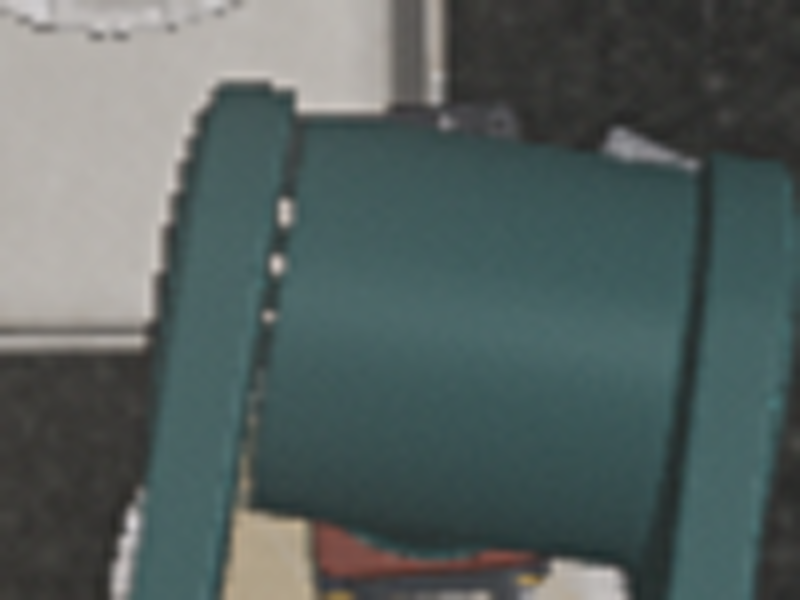

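```bash
cat > inhand.py <<'E'
from go import *
from scipy.optimize import least_squares
s=cam("scene")
V=[([.4741,.0038,.3135],[-1.567,.0004,1.1301],[(309.6,163.9,'e'),(309.0,196.3,'s'),(308.8,224.1,'f')]),
   ([.4630,.0047,.3156],[-1.5739,-.0055,.089],[(304.7,162.4,'e'),(305.4,196.0,'s'),(305.1,222.9,'f')])]
L={'e':.130,'s':.060,'f':0.}
def pt(v,pos,rot,l):
    # v: a,b foot lateral offsets in tool x,z ; s axial TCP->foot ; tilt tx,tz (axis up direction lateral per length)
    Rm=R.from_euler('xyz',rot).as_matrix()
    return np.array(pos)+Rm@np.array([v[0]+v[3]*l,v[2]-l,v[1]+v[4]*l])
def res(v):
    o=[]
    for pos,rot,ob in V:
        for u,w,k in ob: o+=list((proj(s,pt(v,pos,rot,L[k]))[0]-[u,w])/.4)
    return np.array(o+[(v[0]+v[3]*.2)/.0015,v[3]/.015])
if __name__=="__main__":
    o=least_squares(res,[0,0,.176,0,0],x_scale=[.001,.001,.001,.01,.01])
    print(o.x*1e3); print(res(o.x)[:-2].reshape(-1,2)*.4)
    C=np.linalg.inv(o.jac.T@o.jac); print("sd",np.sqrt(np.diag(C))*1e3); np.save("ih.npy",o.x)
E
python3 inhand.py
```

```text
[  2.5964   3.0015 177.9803 -25.1001 -16.9144]
[[ 0.1519 -2.3324]
 [-0.2779  0.4894]
 [-0.9001  0.811 ]
 [ 0.0275 -1.0887]
 [-0.0888  0.6521]
 [ 0.6759  1.8904]]
sd [0.7671 0.5785 0.3873 6.6107 6.7377]
```

```bash
sed -i "s#-\[u,w\])/.4)#-[u,w])/[.4,9. if k=='e' else 1.5])#" inhand.py; sed -i 's/reshape(-1,2)\*.4/reshape(-1,2)/' inhand.py; python3 inhand.py
```

```text
[  0.1874   1.9395 175.3488  -1.6223  -6.8106]
[[-0.1561 -0.4236]
 [ 0.2315 -0.4162]
 [-0.1593  0.0505]
 [ 0.4313 -0.2879]
 [-0.7857 -0.2885]
 [ 0.3903  0.8297]]
sd [0.8179 0.5994 1.575  7.1791 6.9541]
```

Request:
carry_out --pt "1 5 -2 -15 0.02 0.04 0" --pt "1 5 -2 -20 0 0 0" --pt "1 0 0 -15 0 0 0" --pt "1 0 0 -15 0 0 0" --pt "1 0 0 0 0 0 0"

```text
time_s: 7.9
tool_pos: [0.4743, -0.0001, 0.2451]
tcp_rot: [-1.57, 0.0, 0.095]
wrist_force: [-0.4, -0.4, -0.7]
grip_width: 0.378
```

```bash
cat > force.py <<'E'
from go import *
from station import r
def F(n=16):
    f=[];g=[]
    for _ in range(n):
        st=r.state(); f.append(st["wrist_force"]); g.append(st["ft_torque"]); r.read_camera("scene")
    f=np.array(f); print("F",f.mean(0),"sd",f.std(0),"M",np.mean(g,0),"t",st["time_s"])
if __name__=="__main__": F()
E
python3 -c "
from go import *
rem([.4725,.001,.24],Rtool([0,0,-1],[np.cos(.089),np.sin(.089),0]))"; python3 force.py; python3 snap.py 8
```

```text
t 7.9 tcp [ 0.4743 -0.0001  0.2451] rot [-1.5704  0.      0.095 ] q [-0.1462  0.1539  1.7396  0.0004  1.2482 -0.2414] w 0.3780632156297344 F [-0.4385 -0.3533 -0.7414]
shift mm [-1.8279  1.076  -5.1238] turn u [-0.0028 -0.0003 -0.0432]
F [-0.1263 -0.0652 -0.727 ] sd [0.4781 0.5344 0.3921] M [-0.0532  0.0407  0.0004] t 8.65
```

View pics/scene8.png

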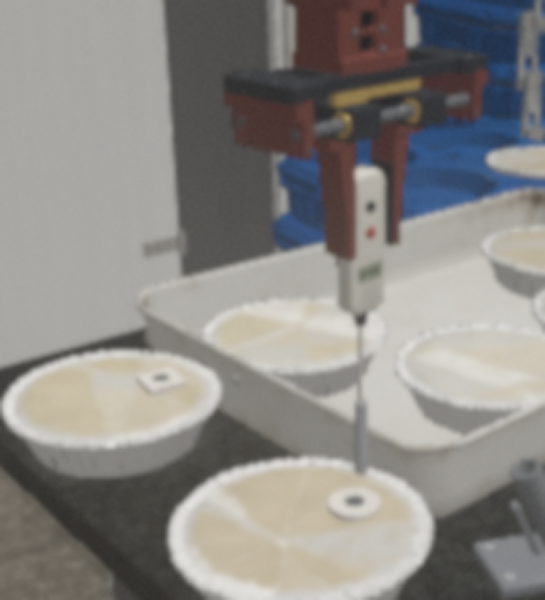

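```bash
cat > crop.py <<'E'
import numpy as np,cv2,sys
i=sys.argv[1]; x0,y0,w,h,f=map(int,sys.argv[2:7])
im=np.load(f"scene{i}.npz")["img"][...,::-1]
cv2.imwrite(f"pics/c{i}.png",cv2.resize(im[y0:y0+h,x0:x0+w],None,fx=f,fy=f,interpolation=2))
E
python3 crop.py 8 280 185 70 85 7
```

```text
(no output)
```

View pics/c8.png

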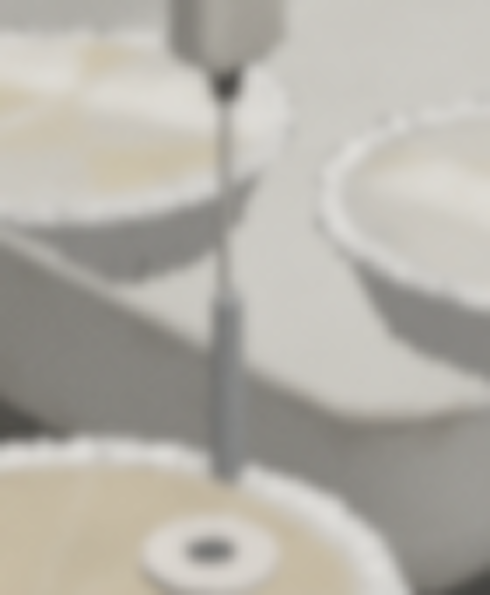

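```bash
python3 - <<'E'
import re
s=open("inhand.py").read()
s=s.replace("(305.1,222.9,'f')])]","(305.1,222.9,'f')]),\n   ([.4743,-.0001,.2451],[-1.5704,0,.095],[(311.9,196.7,'e'),(312.0,227.5,'s'),(311.9,252.5,'f')])]")
open("inhand.py","w").write(s)
E
python3 inhand.py; python3 -c "
from inhand import *
print('spot',back(s,(309.6,263.2),.0506))
v=np.load('ih.npy'); f=pt(v,[.4743,-.0001,.2451],[-1.5704,0,.095],0); print('foot now',f,'exit',pt(v,[.4743,-.0001,.2451],[-1.5704,0,.095],.13), proj(s,[.4726,.003,.0506]))
"
```

```text
[  1.5707   1.6022 174.6446  -6.5495  -6.244 ]
[[-0.0547 -0.4789]
 [ 0.2676 -0.7961]
 [-0.1748 -0.3818]
 [ 1.4151 -0.3356]
 [ 0.5274 -0.5956]
 [ 1.9662  0.4968]
 [-1.0514 -0.2086]
 [-1.6126  0.2305]
 [-1.612   1.2041]]
sd [0.7039 0.5702 1.3261 6.5742 6.4297]
spot [0.4721 0.0026 0.0506]
foot now [0.4757 0.0017 0.0705] exit [0.4749 0.0008 0.2005] [[309.6467 263.0327]]
```

```bash
python3 -c "
from inhand import *
S=np.array([.4724,.0028,.0506])
for z in(0,.02,.08,.15): print(z,proj(s,S+[0,0,z]))
P=S+[0,0,.02]
for d in([.01,0,0],[0,.01,0]): print(d,proj(s,P+d)-proj(s,P))
from station import r
print(r.state()['tool_pos'],r.state()['tcp_rot'])
"
```

```text
0 [[309.6338 263.1072]]
0.02 [[309.649  254.5765]]
0.08 [[309.6964 227.9478]]
0.15 [[309.7554 194.7606]]
[0.01, 0, 0] [[ 3.795  -1.6415]]
[0, 0.01, 0] [[-3.1459 -1.951 ]]
[ 0.4759 -0.0001  0.248 ] [-1.5716 -0.0049  0.0942]
```

```bash
sed -i "s/\[.4743,-.0001,.2451\],\[-1.5704,0,.095\]/[.4759,-.0001,.248],[-1.5716,-.0049,.0942]/" inhand.py; python3 inhand.py; sed -i "s/for pos,rot,ob in V:/for pos,rot,ob in V[::2]:/" inhand.py; python3 inhand.py
```

```text
[  0.4859   1.8556 175.5205  -3.2463  -6.3144]
[[-0.1613 -0.4151]
 [ 0.2339 -0.3879]
 [-0.1505  0.0561]
 [ 0.5392 -0.2786]
 [-0.541  -0.2463]
 [ 0.7442  0.8589]
 [ 0.004  -0.3379]
 [-0.4224 -0.5219]
 [-0.3137  0.4693]]
sd [0.7028 0.57   1.3256 6.5704 6.4276]
[  0.7468   1.7558 176.0706  -4.0002  -5.8003]
[[-0.177  -0.3859]
 [ 0.2482 -0.2384]
 [-0.1122  0.1826]
 [ 0.187  -0.3099]
 [-0.1659 -0.3709]
 [ 0.0017  0.6069]]
sd [0.8536 0.5993 1.6453 7.3374 6.9752]
```

Request:
carry_out --pt "1 -2 1 -6 0.01 0.03 0" --pt "1 -2 0 -6 0 0 0" --pt "1 0 0 0 0 0 0" --pt "1 0 0 0 0 0 0"

```text
time_s: 9.2
tool_pos: [0.4711, 0.001, 0.2345]
tcp_rot: [-1.569, 0.0, 0.094]
wrist_force: [1.8, -0.2, -0.5]
grip_width: 0.384
```

```bash
python3 -c "
from go import *
for i in range(2): rem([.472,.001,.226],Rtool([0,0,-1],[np.cos(.089),np.sin(.089),0]));__import__('station').r.read_camera('scene')"; python3 snap.py 9; python3 crop.py 9 280 185 70 85 7;python3 -c "
from station import r;print(r.state()['tool_pos'],r.state()['tcp_rot'])"
```

```text
t 9.2 tcp [0.4711 0.001  0.2345] rot [-1.5695  0.0004  0.0942] q [-0.1456  0.1599  1.7605  0.0013  1.2219 -0.2402] w 0.38399430864049183 F [ 1.7669 -0.1775 -0.522 ]
shift mm [ 0.9019 -0.0349 -8.5123] turn u [-0.0093 -0.0038 -0.0373]
t 9.25 tcp [0.471  0.0011 0.2345] rot [-1.5693  0.0006  0.0942] q [-0.1456  0.1599  1.7606  0.0013  1.222  -0.2402] w 0.381256332758461 F [-0.065   0.1527 -1.5051]
shift mm [ 0.9953 -0.0648 -8.5046] turn u [-0.0099 -0.0052 -0.0371]
[0.47149442 0.00097973 0.23496985] [-1.56966248e+00 -4.65506791e-04  9.42402709e-02]
```

View pics/c9.png

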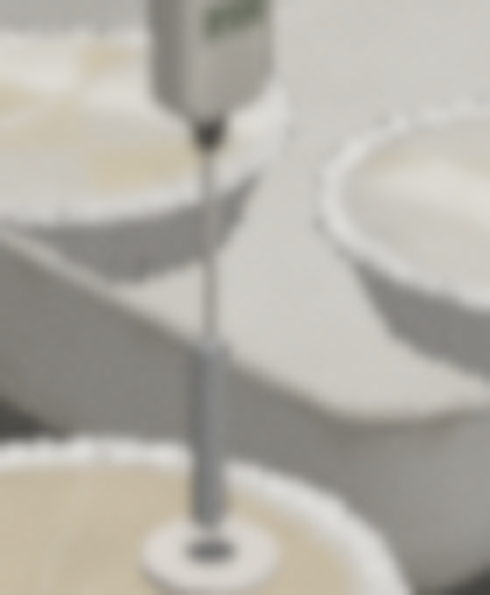

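Foot at (208,525) in the crop, straight above the spot at (210,550), with about 9 mm of gap. The images and the kinematics agree. Descending in steps.

Request:
carry_out --pt "1 1 0 -3 0 0 0" --pt "1 0 0 -3 0 0 0" --pt "1 0 0 0 0 0 0" --pt "1 0 0 0 0 0 0"

```text
time_s: 9.8
tool_pos: [0.473, 0.0009, 0.2287]
tcp_rot: [-1.57, -0.001, 0.094]
wrist_force: [0.4, -0.3, -0.8]
grip_width: 0.38
```

```bash
python3 force.py; python3 snap.py 10; python3 crop.py 10 280 185 70 85 7;python3 -c "
from station import r;print(r.state()['tool_pos'],r.state()['tcp_rot'])"
```

```text
F [-0.0736  0.0823 -0.8604] sd [0.4247 0.5193 0.2198] M [-0.0749  0.0692 -0.0107] t 10.55
[0.47301018 0.00088964 0.22882475] [-1.56991247e+00 -1.43797081e-03  9.41935643e-02]
```

View pics/c10.png

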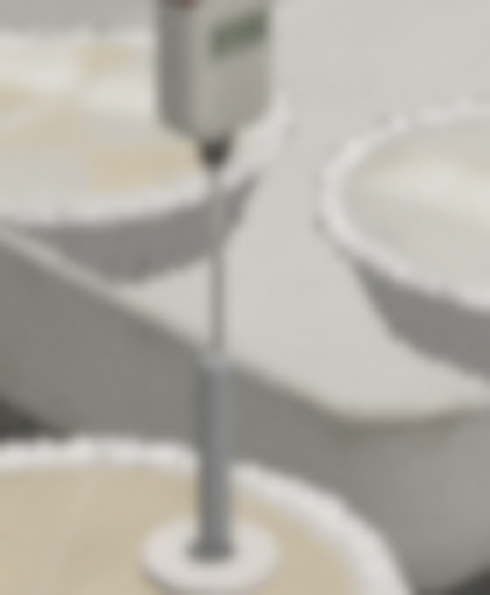

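Request:
carry_out --pt "1 -1 0 -2 0 0 0" --pt "1 0 0 0 0 0 0" --pt "1 0 0 0 0 0 0"

```text
time_s: 11.0
tool_pos: [0.4719, 0.0009, 0.2266]
tcp_rot: [-1.57, -0.001, 0.094]
wrist_force: [0.1, -0.2, -0.5]
grip_width: 0.383
```

```bash
python3 force.py; python3 snap.py 11; python3 crop.py 11 280 185 70 85 7;python3 -c "
from station import r;print(r.state()['tool_pos'],r.state()['tcp_rot'])"
```

```text
F [-0.0104  0.0509 -0.5469] sd [0.551  0.5265 0.5246] M [-0.0685  0.0656 -0.0089] t 11.75
[0.47190688 0.00089588 0.22665399] [-1.56984205e+00 -1.42803463e-03  9.40767998e-02]
```

View pics/c11.png

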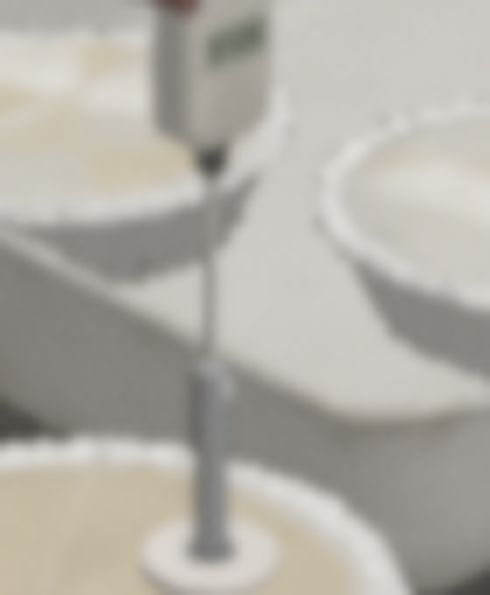

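Request:
carry_out --pt "1 0 0 -2 0 0 0" --pt "1 0 0 0 0 0 0" --pt "1 0 0 0 0 0 0"

```text
time_s: 12.2
tool_pos: [0.4722, 0.0009, 0.2247]
tcp_rot: [-1.57, -0.002, 0.094]
wrist_force: [-0.4, -1.4, 0.5]
grip_width: 0.381
```

```bash
python3 force.py; python3 snap.py 12; python3 crop.py 12 280 185 70 85 7;python3 -c "
from station import r;print(r.state()['tool_pos'],r.state()['tcp_rot'])"
```

```text
F [-0.16    0.0632  0.2347] sd [0.632  0.5264 0.5183] M [-0.0664  0.0872 -0.0125] t 12.95
[0.47217531 0.00085486 0.2246981 ] [-1.57003922 -0.00204638  0.09414178]
```

View pics/c12.png

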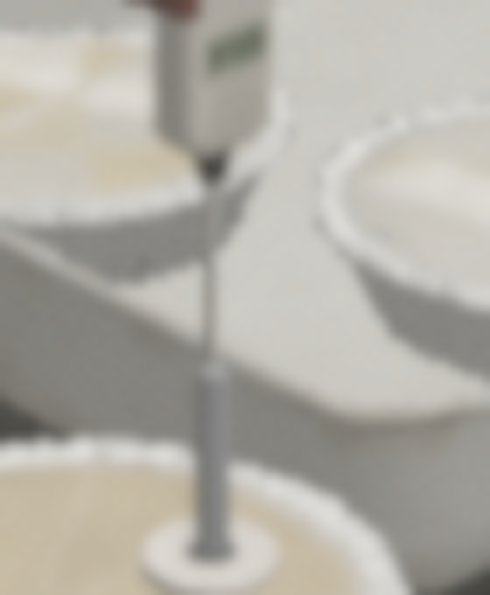

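Contact is confirmed: the force is about 1 N above baseline and the sleeve has stopped moving in the image. Contact was at TCP z≈0.2267, so about 0.2197 is needed for half travel.

Request:
carry_out --pt "1 0 0 -2 0 0 0" --pt "1 0 0 -2 0 0 0" --pt "1 0 0 -1 0 0 0" --pt "1 0 0 0 0 0 0" --pt "1 0 0 0 0 0 0"

```text
time_s: 13.6
tool_pos: [0.4723, 0.0008, 0.2195]
tcp_rot: [-1.57, -0.002, 0.094]
wrist_force: [-0.1, -0.8, 1.4]
grip_width: 0.383
```

```bash
python3 -c "
from force import F
F(24)"; python3 snap.py 13; python3 crop.py 13 280 185 70 85 7;python3 -c "
from station import r;print(r.state()['tool_pos'],r.state()['tcp_rot'])"
```

```text
F [-0.1982  0.1255  1.4978] sd [0.5479 0.5457 0.456 ] M [-0.0663  0.1802  0.0051] t 14.75
[0.47227517 0.0008614  0.21941881] [-1.5700554  -0.00223077  0.09416529]
```

View pics/c13.png

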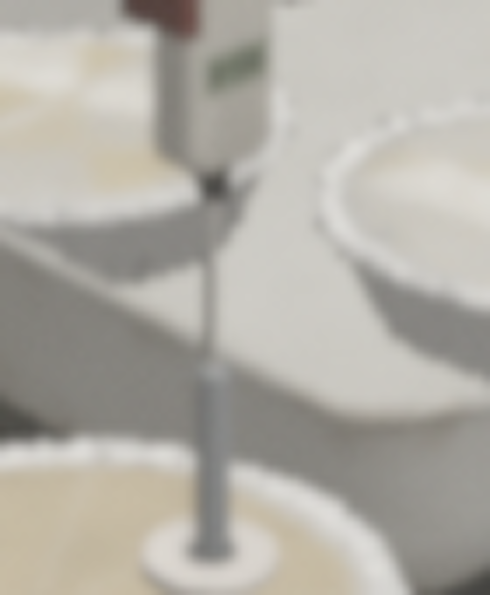

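View pics/scene13.png

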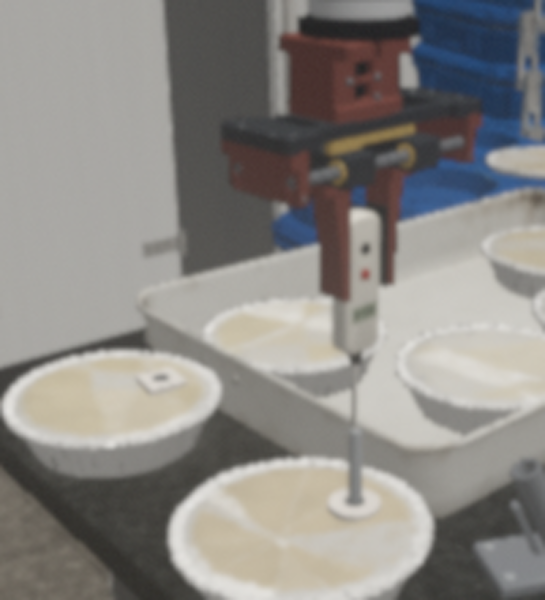

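Force is about 2.3 N above baseline, which is about 7 mm of travel. The foot sits in the middle of the round label, at crop (211,553). Now holding still for over 2 s using camera reads (no re-targeting), then a final check.

```bash
python3 -c "
from force import *
F(50); st=r.state(); print(st['tool_pos'],st['tcp_rot'],st['grip_width'])"; python3 snap.py 14; python3 -c "
import numpy as np
a=np.load('scene13.npz')['img'].astype(int);b=np.load('scene14.npz')['img'].astype(int);o=np.load('scene0.npz')['img'].astype(int)
print('diff 13-14',abs(a-b).mean()); print('dishes diff vs start: sq',abs(b-o)[205:255,180:262].mean(),'round',abs(b-o)[270:312,240:340].mean(),'timer/right region',abs(b-o)[180:300,420:640].mean())
from station import r; print(r.hand_in())"
```

```text
F [-0.3376  0.0991  1.3643] sd [0.4344 0.4653 0.5285] M [-0.061   0.1562 -0.0019] t 17.35
[0.4722 0.0009 0.2194] [-1.5701 -0.0022  0.0942] 0.382453362770764
diff 13-14 0.6315963541666667
dishes diff vs start: sq 3.8933333333333335 round 3.8455555555555554 timer/right region 3.7635227272727274
the job is handed in; nothing more can be done
None
```

The thermometer is out of the holder and standing upright, with its foot pressed on the dark spot of the round label. I handed the job in at about 17.5 s with the arm still holding it there.

**What I did:** I gripped the handle across its width and drew it out along the tube's axis. I then turned it upright over the round label and lowered it until the foot touched. From contact I pressed down about 7 mm, and it stayed still for over 3 s before the hand-in.

**Last checks:**
- **Foot travel:** the wrist force was 2.1–2.3 N above the free-hanging value, and the tool was about 7.3 mm below the estimated contact height. Both point to about half of the 14 mm travel.
- **Upright:** the tool is within about 0.2° of vertical. I estimate the thermometer's own tilt in the grip at about 0.4°, with an uncertainty of about the same size.
- **Position:** in the scene camera the foot sits on the middle of the round label, within about 1–2 mm of the spot's centre.
- **Other dish, round dish and right-hand side of the counter:** the difference from the starting picture was small and equal in all three areas, so I saw no sign of movement. I did not check the timer by itself.

**Weaker points:**
- Once the arm was over the spot it blocked the top camera, so the final position rests on the scene camera and the arm's own readings.
- Force readings scatter by about 0.5 N, so I averaged them.
- One picture (view 7, taken while I turned the thermometer) disagreed with the others by about 1 pixel. The arm had probably not settled, and I left it out of the final fit.

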